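Clear a wedged frit from a tilting sample tube

TASK

A ceramic frit is wedged at the bottom of the glass tube in the tilting holder: tip the tube over until it rests against its stop, mouth to your right and foot over the steel pan, then take the push rod from its stand and push it down inside the tilted tube until the frit drops into the catch pan. Put the rod back upright in the hole of its stand, leave the tube tipped over, and leave the vials, crucible and bottle where they stand.

Things in the scene. Friction and masses are not known exactly. Their poses are not given: they have to be found in the camera images.
- holder: Fixed grey holder, base plate 160 x 96 mm (local x -50 to +110). Origin on the worktop straight below the tube's tilt axis; z up, y along the tilt axis, x from the tube towards the pan (to the robot's left, within 0.4 rad). Two cheeks, 6 mm thick, at y = +-25 mm, x -36 to +24, up to z = 124 mm, carry the tilt axis at z = 110 mm. A block (top z = 50, x -28 to +8) blocks the upright tube's foot.
- pan (a point): Centre of the floor of the open steel catch pan, part of the holder, 68 mm from the tilt axis along holder +x, 8 mm above the worktop; axes as the holder. Inside 78 mm along x, 83 mm along y; its floor runs on at 42 mm width between the cheeks back to the block, and that counts as pan too; rim 32 mm above the worktop.
- tube (a joint): Tilt of the glass tube about the holder's y axis, rad: 0 upright, positive tips its mouth to the robot's right (holder -x) and its foot over the pan, stop at 0.55. It starts within 0.03 of upright and stays where it is left; the stiff pivot (about 0.25 N m) needs about 6 N at the mouth.
- tube_mouth (a point): Centre of the open upper mouth of the glass tube, 45 mm above the tilt axis along the tube; local z runs along the tube, out of the mouth; local y is the tilt axis. Tube 100 mm long, outside diameter 30 mm, bore 24 mm, wall 3 mm, open at both ends; the top 15 mm flare to 42 mm outside, about 36 mm inside.
- tube_foot (a point): Centre of the open lower end of the tube, 55 mm below the tilt axis; same axes as tube_mouth. Three sprung steel pins, 9 mm above it, stand 4 to 5 mm into the bore and leave an opening 14 mm wide.
- frit: White ceramic plug, diameter 20 mm, 15 mm tall, tapered nose; origin at the centre of its nose face, z along its axis. It sits in the tube nose down on the three pins, nose about 8 mm above tube_foot; pushing it past them takes about 5 to 15 N. It drops once the rod's tip has come within about 10 mm of the level of the tube's foot.
- rod: Loose steel push rod, 60 g, standing upright in its stand; origin at the centre of its lower end, z along it towards the handle. Shaft diameter 12 mm, 115 mm long; then a collar of diameter 22 mm from 115 to 120 mm; then an aluminium handle of diameter 16 mm from 120 to 165 mm (top).
- rod_tip (a point): Centre of the rod's lower end; same axes as the rod.
- rod_stand: Fixed grey block 56 x 56 x 60 mm, origin at the centre of its underside, one upright hole from above: diameter 15.5 mm, 50 mm deep.
- rod_stand_hole0 (a point): Centre of the hole's mouth, on top of the rod stand, 60 mm above the worktop; z up.
- vial_1: Bystander: small glass vial with a blue cap, diameter 23 mm, 44 mm tall; origin at its underside.
- vial_4: Bystander: small glass vial with a black cap, diameter 23 mm, 44 mm tall; origin at its underside.
- crucible_1: Bystander: white porcelain crucible, diameter 41 mm, 28 mm tall; origin at its underside.
- reagent_bottle_2: Bystander: small clear bottle with a black cap, diameter 45 mm, 80 mm tall; origin at its underside.

How it is judged:
By the outcome, as a careful person would: the job done as asked, in the order asked, and still so for the second after the job is handed in, with the robot touching nothing.
It also fails if it takes over 64 s, if anything falls off the work surface, if the arm or the gripper's body presses on something with over 40 N, if the wrist force passes 120 N, or if a joint passes its speed limit or range.

ROBOT

A 6-joint arm with a two-finger parallel gripper is mounted at the origin on a cart in front of the work surface, level with it; the furniture and walls round the work are solid. World frame = base frame: x ahead of the robot, y to its left, z up, the work surface at z = 0. Lengths are in m, angles in rad, forces in N, time in s.
With the tool pointing down it reaches from about 0.3 to 0.875 m from the base axis. Payload 6.4 kg.
Tool frame: the origin (TCP) lies between the finger pads; the fingertips stand ctrl.tip_reach ahead of it and the grasp point (between the pads) lies 11 mm behind it (ctrl.tip_reach is the distance from the TCP to the fingertips, in m); z points along the fingers, x is the direction in which the jaws open and shut, and the axes are right-handed (so a half turn about z gives the same grasp; the last joint's range is limited). The gripper opens to 85 mm and grips with 20 to 120 N. Pads are 22 mm wide; open, the fingers measure 114 mm over their backs; the gripper's body (76 mm by 85 mm) begins 54 mm behind the grasp point. The pads swing forward as they close: fully open they stand 13 mm farther back than shut.
Start: joints at [-1.356, 0.181, 1.607, -0, 1.354, -0.206], TCP at [0.235, -0.525, 0.239] pointing down, gripper open.
Joint ranges: [-2.99, 2.99], [-0.89, 2.07], [0.3, 2.58], [-1.14, 4.28], [0, 2.63], [-3.12, 3.12]. Speed limits (rad/s): [2.57, 2.57, 3.01, 3.14, 3.14, 3.14].

INTERFACE

Orientations are given as a unit quaternion [w, x, y, z].
In Python, from bench import telemetry, viewer, ticket, nets, ctrl gives the robot as it stands.
- The arm moves only by the tool step_arm, never from a script. Its argument "plan" is a list of rows, each a list of 2 entries, a list of its own where there are three numbers: the shift along the tool's x, y, z in m, then the turn, a rotation vector about the tool's x, y, z in degrees. A call has 1 to 5 rows; each row is the pose to reach, as a shift and turn from the pose commanded when the call began, along the tool's axes at that moment; what a row does not reach only later rows make up. A row lasts 1/10 s, in which the tool goes at most 50 mm and 8.59 degrees, less where a joint would pass 70% of its speed; a pose out of reach is approached as far as the arm can. A call with a gripper value outside its range is refused whole. "fingers" is the opening in per cent of the stroke, from 0 (shut) to 100 (fully open), set as the call begins (left out, the last holds). The fingers move at their own pace and stop on an object; the grip force is fixed at half the most. Time passes only in rows, so rows that repeat a pose let the fingers close. It gives the time, the measured TCP pose, the force and the opening at its end, in the units of the state.
- telemetry.get_obs(): the state, without advancing time (a new reading comes with each control period).
- viewer.camera(name): name is "side" or "top" or "wrist"; returns the picture (480x640x3 uint8, red, green, blue); there is no depth.
- viewer.get_calibration(name): a dict with "K" (3x3 intrinsics, pixels), "origin" and "orientation" of the camera in the world. Camera axes: x right, y up, looking along -z (the intrinsics and any distortion apply to the point x, -y, -z); pixel columns grow to the right and rows downward; lengths in m; the calibration is good to about 2 mm. A picture is of the moment at which its call begins: read the wrist's pose just before it. get_calibration takes no time and is no camera call; for the wrist camera it gives the pose at the moment of the call.
- ticket.hand_in(): hands the job in, once; it reports no verdict.
Trained networks look in the newest picture that a camera, given by its name, has taken for a name from the list of things; names that differ only in an ending like _2 or _b are one class to them, and where a whole thing is asked for, a point or a joint stands for the part that bears it (a point fixed in the world has none). Each returns a list of dicts, best first, with "score" (0 to 1); they miss things now and then, are a little off and sometimes report something else, mostly with a low value. They report only what shows in the picture. A call takes as long as a camera call.
- nets.boxes_of(thing, camera): "extent" ([left, top, right, bottom] in pixels, round what is visible of it).
The state is a dict: "time_s": time; "q": joint angles; "dq": joint speeds; "joint_efforts": joint torques, N m; "eef_pos": TCP position; "eef_rot": TCP orientation; "wrist_force": force on the tool from outside, world axes, zero at the start; "torque": the same for the moment, N m; "opening": opening from 0.0 (shut) to 1.0 (fully open).
Only numpy, scipy, OpenCV 4.12 (cv2) and the standard library are available. Lean on these libraries where they do the work, as an engineer would, in place of code of your own. Each camera call takes 0.05 s, during which the arm holds its last target.

## Working session

There is one attempt and no reset: what is moved stays moved. The work goes in short steps, Python scripts to look and compute and a tool call to move; the robot and the scene stay as the last step left them, time stands still between calls to the robot, and variables do not carry over. Pictures are saved under pics/ and viewed, and the job is handed in when it is done.

Besides the shell and the picture viewer there is one more tool, called after "Request:" as name(argument=value, ...), one argument or row to a line, values as JSON. step_arm: Moves the arm, as the interface text tells. Its arguments: {"type":"object","properties":{"plan":{"type":"array"},"fingers":{"type":"number"}},"required":["plan"]}

```bash
mkdir -p pics; ls; python3 - <<'E'
from bench import telemetry, viewer, nets, ctrl
import cv2,numpy as np
print(telemetry.get_obs()); print(ctrl.tip_reach)
for n in ["side","top","wrist"]:
    c=viewer.get_calibration(n); print(n,c)
    im=viewer.camera(n); cv2.imwrite(f"pics/{n}0.png",im[:,:,::-1])
    for t in ["holder","tube","frit","rod","rod_stand","vial_1","crucible_1","reagent_bottle_2"]:
        r=nets.boxes_of(t,n); print(t,[(np.round(d["extent"]).tolist(),round(d["score"],2)) for d in r[:3]])
E
```

```text
pics
{'time_s': 0.0, 'q': array([-1.35628809e+00,  1.81558525e-01,  1.60801887e+00,  2.06977885e-05,
        1.35380273e+00, -2.06273803e-01]), 'dq': array([ 1.40249759e-04, -1.37985390e-03, -2.87525813e-03,  1.61580673e-03,
       -5.79643365e-04, -7.02158666e-05]), 'joint_efforts': array([-1.70199360e-05, -4.44870329e+01, -3.51337481e+01, -2.40738136e-04,
        9.10613453e-03, -1.31189856e-05]), 'eef_pos': array([ 0.23478983, -0.5242826 ,  0.23836907]), 'eef_rot': array([-6.36534436e-04,  8.39186866e-01, -5.43842445e-01, -6.27448930e-04]), 'wrist_force': array([-1.07255825, -0.30510091, -0.33951587]), 'torque': array([-0.05365008,  0.0068104 , -0.01514197]), 'opening': 0.9966417312712408}
0.008
side {'K': array([[562.81470881,   0.        , 319.88803196],
       [  0.        , 562.81470881, 244.12921895],
       [  0.        ,   0.        ,   1.        ]]), 'origin': array([ 0.29350703, -1.01298875,  0.4970368 ]), 'orientation': array([ 0.83972197,  0.53366528, -0.061914  , -0.0789623 ])}
holder [([288.0, 194.0, 361.0, 295.0], 0.69), ([249.0, 268.0, 272.0, 285.0], 0.36)]
tube [([
[... 806 characters left out ...]
0.0, 258.0], 0.75)]
frit [([264.0, 244.0, 272.0, 252.0], 0.64)]
rod [([410.0, 254.0, 434.0, 267.0], 0.48)]
rod_stand [([388.0, 244.0, 427.0, 282.0], 0.97)]
vial_1 []
crucible_1 [([268.0, 299.0, 289.0, 318.0], 0.78)]
reagent_bottle_2 [([361.0, 190.0, 387.0, 212.0], 0.91), ([219.0, 229.0, 299.0, 284.0], 0.39)]
wrist {'K': array([[432.37163406,   0.        , 319.78990912],
       [  0.        , 432.37163406, 241.9881466 ],
       [  0.        ,   0.        ,   1.        ]]), 'origin': array([ 0.30215777, -0.49538238,  0.3741016 ]), 'orientation': array([ 0.83046689, -0.12316361,  0.07978316, -0.53739195])}
holder []
tube []
frit []
rod []
rod_stand []
vial_1 []
crucible_1 []
reagent_bottle_2 []
```

View pics/side0.png

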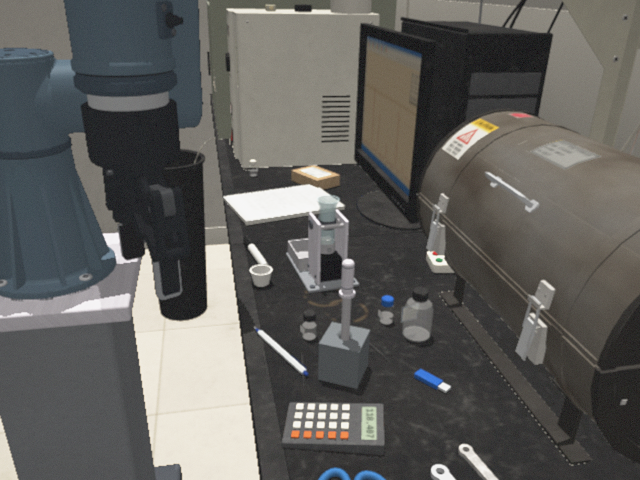

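View pics/top0.png

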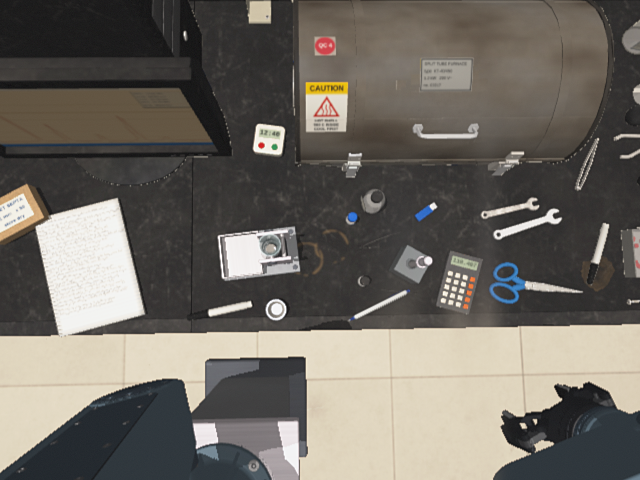

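View pics/wrist0.png

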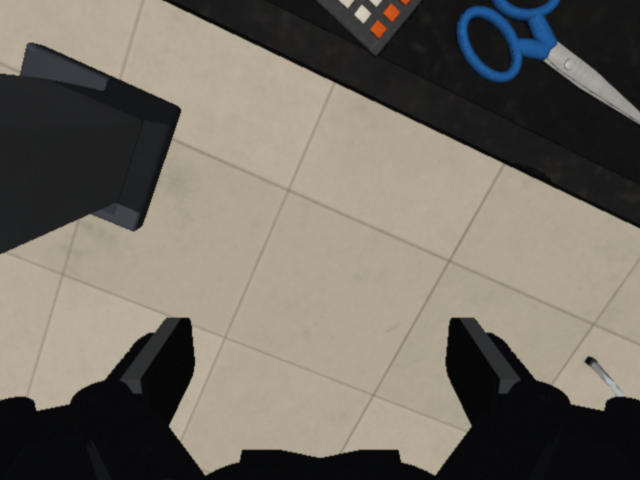

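```bash
python3 - <<'E'
import cv2
a=cv2.imread("pics/side0.png")[180:405,230:450]; cv2.imwrite("pics/side0z.png",cv2.resize(a,None,fx=2.6,fy=2.6,interpolation=2))
a=cv2.imread("pics/top0.png")[180:330,200:440]; cv2.imwrite("pics/top0z.png",cv2.resize(a,None,fx=3.3,fy=3.3,interpolation=2))
E
```

```text
(no output)
```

View pics/side0z.png

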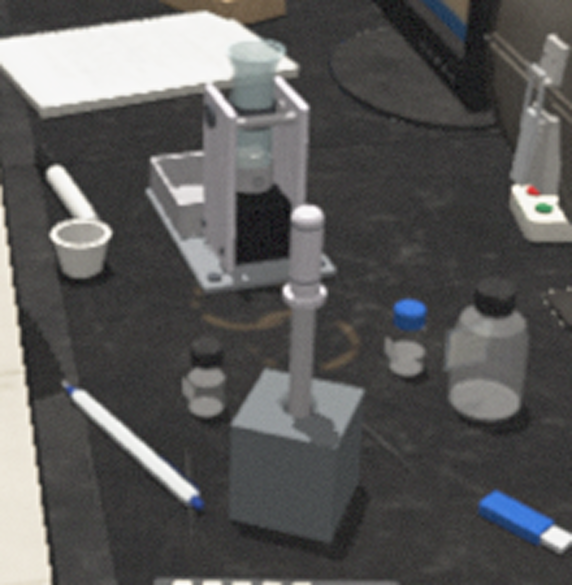

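View pics/top0z.png

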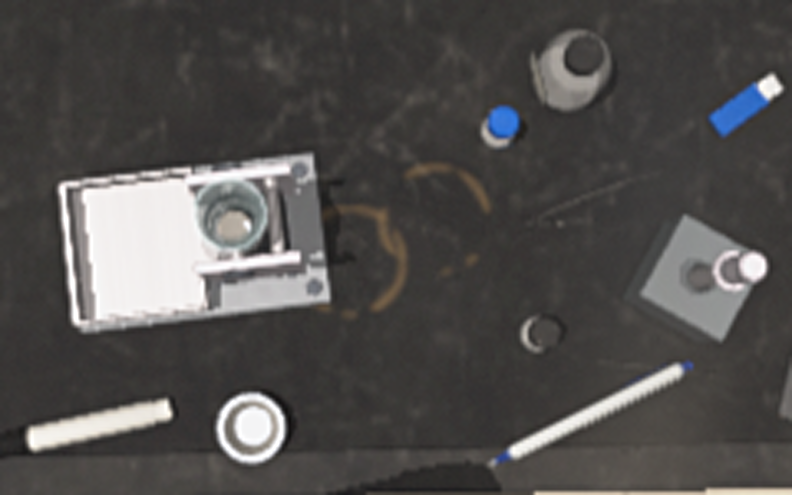

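```bash
cat > h.py <<'E'
import numpy as np, cv2
from scipy.spatial.transform import Rotation as R
from bench import telemetry, viewer, nets
def rot(q): return R.from_quat([q[1],q[2],q[3],q[0]]).as_matrix()
def ray(c,uv):
    p=np.array([(uv[0]-c["K"][0,2])/c["K"][0,0],(uv[1]-c["K"][1,2])/c["K"][1,1],1.])
    return np.array(c["origin"]), rot(c["orientation"])@np.array([p[0],-p[1],-p[2]])
def onz(c,uv,z):
    o,d=ray(c,uv); return o+d*(z-o[2])/d[2]
def proj(c,P):
    p=rot(c["orientation"]).T@(np.asarray(P)-c["origin"]); p=np.array([p[0],-p[1],-p[2]])
    return c["K"][:2,:2]@(p[:2]/p[2])+c["K"][:2,2]
def tri(l):
    A=np.zeros((3,3));b=np.zeros(3)
    for c,uv in l:
        o,d=ray(c,uv); d/=np.linalg.norm(d); M=np.eye(3)-np.outer(d,d); A+=M;b+=M@o
    return np.linalg.solve(A,b)
E
python3 - <<'E'
from h import *
np.set_printoptions(precision=4,suppress=True)
t=viewer.get_calibration("top");s=viewer.get_calibration("side")
T=lambda u,v:(200+u/3.3,180+v/3.3)
S=lambda u,v:(230+u/2.6,180+v/2.6)
a=onz(t,T(313,154),.006);b=onz(t,T(328,303),.006);print("plate R",a,b,np.linalg.norm(a-b))
c=onz(t,T(60,184),.032);d=onz(t,T(75,330),.032);print("pan L",c,d,np.linalg.norm(c-d), np.linalg.norm((a+b-c-d)/2))
x=(c+d-a-b)[:2];print("holder yaw +x",np.degrees(np.arctan2(x[1],x[0])), (c-d)[:2])
print("mouth top",onz(t,T(231,215),.155),"side",onz(s,S(257,53),.155))
for p in [(686,214),(723,342),(640,288)]: print("stand",onz(t,T(*p),.06))
print("stand side", [onz(s,S(*p),.06) for p in [(270,371),(364,386),(331,434),(232,420)]])
print("rodtop", onz(t,T(754,266),.175), onz(s,S(307,213),.175))
print("tri rodtop",tri([(t,T(754,266)),(s,S(307,213))]))
print("tri mouth",tri([(t,T(231,215)),(s,S(257,53))]))
print("vial4", onz(t,T(545,332),.044), onz(s,S(206,350),.044)); print("vial1",onz(t,T(503,122),.044)); print("bottle",onz(t,T(586,52),.08))
print("cruc",onz(t,T(251,428),.028))
E
```

```text
plate R [ 0.5478 -0.1565  0.006 ] [ 0.4525 -0.1648  0.006 ] 0.09566275652382339
pan L [ 0.5277 -0.0002  0.032 ] [ 0.4375 -0.0098  0.032 ] 0.09071438536348674 0.15879832615968723
holder yaw +x 96.43636095812373 [0.0902 0.0096]
mouth top [ 0.4954 -0.1143  0.155 ] side [ 0.4966 -0.1231  0.155 ]
stand [ 0.501  -0.3823  0.06  ]
stand [ 0.4236 -0.4018  0.06  ]
stand [ 0.4567 -0.3529  0.06  ]
stand side [array([ 0.4554, -0.3573,  0.06  ]), array([ 0.5019, -0.3802,  0.06  ]), array([ 0.4732, -0.4196,  0.06  ]), array([ 0.4259, -0.3989,  0.06  ])]
rodtop [ 0.4626 -0.3908  0.175 ] [ 0.4617 -0.3957  0.175 ]
tri rodtop [ 0.4628 -0.3914  0.1728]
tri mouth [ 0.4972 -0.1143  0.1516]
vial4 [ 0.4315 -0.297   0.044 ] [ 0.4298 -0.3055  0.044 ]
vial1 [ 0.5611 -0.2746  0.044 ]
bottle [ 0.5972 -0.3213  0.08  ]
cruc [ 0.376  -0.1167  0.028 ]
```

```bash
cat >> h.py <<'E'
np.set_printoptions(precision=4,suppress=True)
def rel(P,Rm):
    o=telemetry.get_obs(); R0=rot(o["eef_rot"])
    print("shift",np.round(R0.T@(np.asarray(P)-o["eef_pos"]),4).tolist(),"turn",np.round(np.degrees(R.from_matrix(R0.T@Rm).as_rotvec()),2).tolist())
def down(yaw,tilt=0):
    "tool z down, tool x at yaw(deg); then tilt(deg) about tool x"
    c,s=np.cos(np.radians(yaw)),np.sin(np.radians(yaw))
    return np.array([[c,s,0],[s,-c,0],[0,0,-1.]])@R.from_rotvec([np.radians(tilt),0,0]).as_matrix()
HY=96.2; hx=np.array([np.cos(np.radians(HY)),np.sin(np.radians(HY)),0]); hy=np.array([-hx[1],hx[0],0])
H0=np.array([0.4946,-0.111,0])
def hol(x,y,z): return H0+x*hx+y*hy+np.array([0,0,z])
E
python3 - <<'E'
from h import *
w=viewer.get_calibration("wrist");o=telemetry.get_obs();R0=rot(o["eef_rot"])
print("cam in tool",R0.T@(w["origin"]-o["eef_pos"]),"fwd",R0.T@rot(w["orientation"])@[0,0,-1])
rel(hol(.06,0,.24),down(6.2))
E
```

```text
cam in tool [ 0.0006 -0.0734 -0.1348] fwd [0.0003 0.2903 0.9569]
shift [-0.3287, -0.4245, -0.0007] turn [-0.0, 0.0, -72.09]
```

Request:
step_arm(
  plan=[
    [[-0.027,-0.035,0],[0,0,-6]],
    [[-0.055,-0.071,0],[0,0,-12]],
    [[-0.082,-0.106,0],[0,0,-18]],
    [[-0.11,-0.141,0],[0,0,-24]],
    [[-0.137,-0.177,0],[0,0,-30]],
  ],
  fingers=0,
)

```text
time_s: 1.85
eef_pos: [0.3409, -0.3259, 0.2394]
eef_rot: [0.0, 0.952, -0.306, 0.0]
wrist_force: [0.3, -0.4, -0.4]
opening: 0.144
```

```bash
python3 - <<'E'
from h import *
rel(hol(.06,0,.24),down(6.2))
E
```

```text
shift [-0.0406, -0.3089, -0.0006] turn [0.01, -0.02, -41.88]
```

Request:
step_arm(
  plan=[
    [[-0.006,-0.044,0],[0,0,-6]],
    [[-0.012,-0.088,0],[0,0,-12]],
    [[-0.017,-0.132,0],[0,0,-18]],
    [[-0.023,-0.177,0],[0,0,-24]],
    [[-0.029,-0.221,0],[0,0,-30]],
  ],
  fingers=0,
)

```text
time_s: 2.35
eef_pos: [0.4472, -0.1298, 0.2397]
eef_rot: [0.0, 0.999, -0.049, 0.0]
wrist_force: [1.2, -0.3, 0.1]
opening: -0.004
```

```bash
python3 - <<'E'
from h import *
rel(hol(.06,0,.24),down(6.2))
E
```

```text
shift [0.033, -0.082, -0.0003] turn [0.03, -0.05, -11.85]
```

Request:
step_arm(
  plan=[
    [[0.016,-0.041,0],[0,0,-6]],
    [[0.033,-0.082,0],[0,0,-12]],
    [[0.033,-0.082,0],[0,0,-12]],
  ],
)

```text
time_s: 2.65
eef_pos: [0.4893, -0.0488, 0.2395]
eef_rot: [-0.001, 0.998, 0.058, 0.001]
wrist_force: [-0.1, -0.6, 0.2]
opening: 0.001
```

```bash
python3 - <<'E'
from h import *
w=viewer.get_calibration("wrist")
im=viewer.camera("wrist"); cv2.imwrite("pics/w1.png",im[:,:,::-1])
o=telemetry.get_obs();print(o["eef_pos"],o["dq"])
print({k:w[k] for k in("origin","orientation")})
for t in ["tube","frit","holder"]:
    print(t,[(np.round(d["extent"]).tolist(),round(d["score"],2)) for d in nets.boxes_of(t,"wrist")[:2]])
for n,p in dict(mouth=(0,0,.155),rimR=(-.021,0,.155),rimL=(.021,0,.155),c1=(-.05,.048,.006),c2=(-.05,-.048,.006),k1=(-.036,.028,.124),k2=(-.036,-.028,.124),k3=(.024,.028,.124),k4=(.024,-.028,.124)).items(): print(n,proj(w,hol(*p)))
E
```

```text
[ 0.4884 -0.0509  0.2393] [-0.0646 -0.0109  0.0161 -0.0176  0.0023  0.003 ]
{'origin': array([0.4802, 0.0238, 0.3744]), 'orientation': array([ 0.9876, -0.146 , -0.0094,  0.0575])}
tube [([293.0, 271.0, 344.0, 307.0], 0.69)]
frit []
holder [([263.0, 145.0, 379.0, 338.0], 0.94)]
mouth [316.732  356.9572]
rimR [316.5103 388.2608]
rimL [316.9649 324.0892]
c1 [266.0744 317.2184]
c2 [368.2235 317.8975]
k1 [274.764  378.8631]
k2 [358.4474 379.3694]
k3 [272.6792 296.2632]
k4 [361.7035 296.8732]
```

View pics/w1.png

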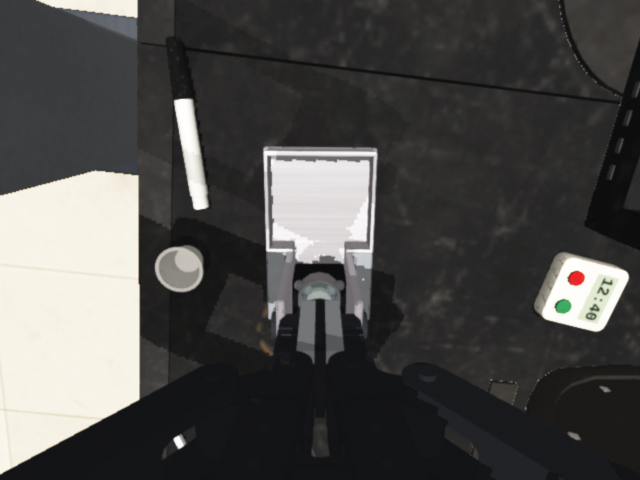

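```bash
python3 - <<'E'
from h import *
w=viewer.get_calibration("wrist")
for n,p in dict(panL1=(.11,.0445,.032),panL2=(.11,-.0445,.032),panR1=(.026,.0445,.032),panR2=(.026,-.0445,.032),foot=(0,0,.055)).items(): print(n,proj(w,hol(*p)))
cs=[onz(w,p,.032) for p in [(264,148),(377,148),(268,250),(375,250)]]
for c in cs: print(c, (c-H0)@hx,(c-H0)@hy)
E
python3 -c "
import cv2
a=cv2.imread('pics/w1.png')[130:360,230:410]; cv2.imwrite('pics/w1z.png',cv2.resize(a,None,fx=2.6,fy=2.6,interpolation=2))"
```

```text
panL1 [263.5167 139.0918]
panL2 [378.9661 138.9359]
panR1 [267.4921 243.2493]
panR2 [375.0574 243.1098]
foot [321.3832 282.9847]
[ 0.4393 -0.0131  0.032 ] 0.10326695738217083 0.04438886944646397
[ 0.5264 -0.0038  0.032 ] 0.10315134455714828 -0.04323904593931062
[ 0.4484 -0.0958  0.032 ] 0.02012856026701777 0.044291961851078164
[ 0.5368 -0.0863  0.032 ] 0.020007633864642046 -0.04466724646309155
```

View pics/w1z.png

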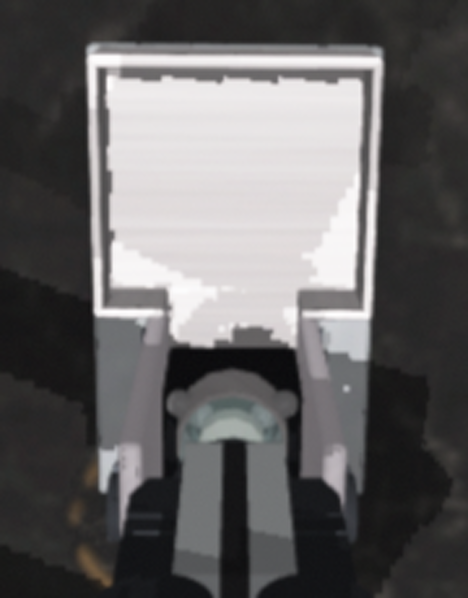

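```bash
python3 - <<'E'
from h import *
w=viewer.get_calibration("wrist");o=telemetry.get_obs();print(o["eef_pos"],o["dq"])
im=viewer.camera("wrist"); cv2.imwrite("pics/w2.png",im[:,:,::-1])
a=im[130:360,230:410,::-1]; cv2.imwrite('pics/w2z.png',cv2.resize(a,None,fx=2.6,fy=2.6,interpolation=2))
print(w["origin"])
for n,p in dict(panL1=(.11,.0445,.032),panL2=(.11,-.0445,.032),panR1=(.026,.0445,.032),panR2=(.026,-.0445,.032),foot=(0,0,.055)).items(): 
  q=proj(w,hol(*p));print(n,q,(q-[230,130])*2.6)
print([d["extent"] for d in nets.boxes_of("holder","wrist")])
E
```

```text
[ 0.4875 -0.0538  0.2392] [-0.0224 -0.005   0.0014  0.003  -0.0011 -0.0015]
[0.4793 0.0191 0.374 ]
panL1 [263.5167 139.0918] [87.1434 23.6388]
panL2 [378.9661 138.9359] [387.3118  23.2335]
panR1 [267.4921 243.2493] [ 97.4795 294.4482]
panR2 [375.0574 243.1098] [377.1492 294.0855]
foot [321.3832 282.9847] [237.5963 397.7602]
[[299.2, 266.0, 350.1, 316.3], [269.9, 139.5, 380.6, 338.6]]
```

View pics/w2z.png

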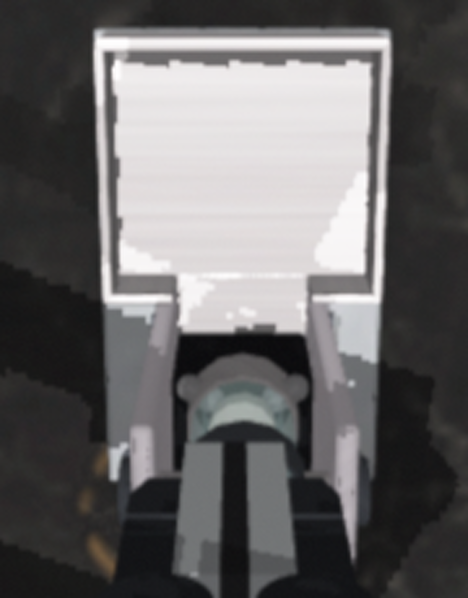

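```bash
sed -i 's/^H0=.*/H0=np.array([0.4946,-0.111,0])-.002*hx-.001*hy/' h.py; python3 - <<'E'
from h import *
print(H0,hol(0,0,.155))
rel(hol(.05,0,.143),down(6.2))
E
```

```text
[ 0.4958 -0.1129  0.    ] [ 0.4958 -0.1129  0.155 ]
shift [0.002, 0.009, 0.0963] turn [0.01, 0.01, -0.22]
```

Request:
step_arm(
  plan=[
    [[0.001,0.004,0.045],[0,0,0]],
    [[0.002,0.006,0.09],[0,0,0]],
    [[0.002,0.006,0.096],[0,0,0]],
    [[0.002,0.006,0.096],[0,0,0]],
  ],
)

```text
time_s: 3.35
eef_pos: [0.4893, -0.0595, 0.1426]
eef_rot: [-0.001, 0.999, 0.052, -0.002]
wrist_force: [0.0, 0.4, 0.4]
opening: -0.0
```

```bash
python3 - <<'E'
from h import *
o=telemetry.get_obs();d=o["eef_pos"]-H0;print(o["eef_pos"],d@hx,d@hy,o["wrist_force"])
E
```

```text
[ 0.4893 -0.0595  0.1426] 0.05373154104030542 0.0006776338915950808 [0.0312 0.3531 0.3885]
```

Request:
step_arm(
  plan=[
    [[0,0.01,0],[0,0,0]],
    [[0,0.017,0],[0,0,0]],
    [[0,0.022,0],[0,0,0]],
    [[0,0.027,0],[0,0,0]],
    [[0,0.03,0],[0,0,0]],
  ],
)

```text
time_s: 3.85
eef_pos: [0.4944, -0.0883, 0.1447]
eef_rot: [-0.001, 0.999, 0.053, 0.001]
wrist_force: [-1.1, 7.4, 5.7]
opening: -0.0
```

Request:
step_arm(
  plan=[
    [[0,0.004,0],[0,0,0]],
    [[0,0.008,0],[0,0,0]],
    [[0,0.012,0],[0,0,0]],
    [[0,0.014,0],[0,0,0]],
  ],
)

```text
time_s: 4.25
eef_pos: [0.4958, -0.1016, 0.1449]
eef_rot: [-0.001, 0.999, 0.053, 0.001]
wrist_force: [-2.6, 9.5, 9.3]
opening: -0.002
```

```bash
python3 - <<'E'
from h import *
o=telemetry.get_obs();d=o["eef_pos"]-H0;print(o["eef_pos"],d@hx,d@hy,o["wrist_force"])
im=viewer.camera("side"); a=im[180:405,230:450,::-1]; cv2.imwrite("pics/s2z.png",cv2.resize(a,None,fx=2.6,fy=2.6,interpolation=2))
E
```

```text
[ 0.4958 -0.1016  0.1449] 0.011260645934364532 -0.0011926389866617898 [-2.6096  9.5227  9.3402]
```

View pics/s2z.png

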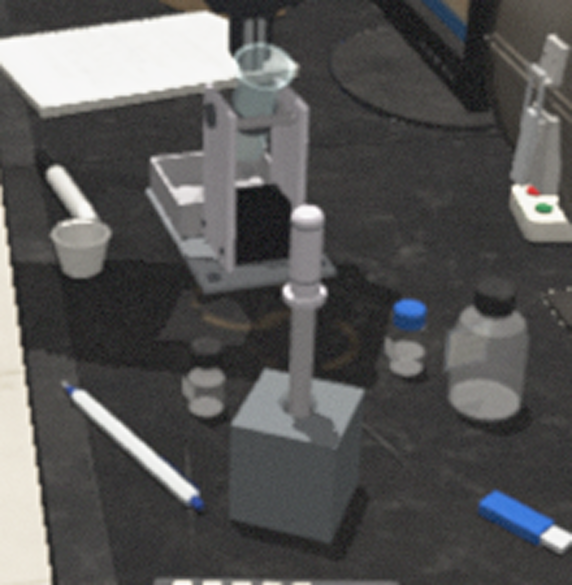

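Tube is tipping (mouth at about (267,62) in the zoom, leaning towards the camera). Continue to the stop, watching the force.

Request:
step_arm(
  plan=[
    [[0,0.003,0],[0,0,0]],
    [[0,0.006,0],[0,0,0]],
    [[0,0.006,0],[0,0,0]],
  ],
)

```text
time_s: 4.6
eef_pos: [0.496, -0.1044, 0.1449]
eef_rot: [-0.004, 0.999, 0.053, 0.0]
wrist_force: [-3.2, 22.4, 14.4]
opening: 0.0
```

Request:
step_arm(
  plan=[
    [[0,0.002,0],[0,0,0]],
    [[0,0.003,0],[0,0,0]],
    [[0,0.003,0],[0,0,0]],
  ],
)

```text
time_s: 4.9
eef_pos: [0.496, -0.1047, 0.1449]
eef_rot: [-0.007, 0.999, 0.054, 0.0]
wrist_force: [-3.7, 32.1, 19.1]
opening: 0.002
```

Request:
step_arm(
  plan=[
    [[0,-0.02,0],[0,0,0]],
    [[0,-0.045,-0.01],[0,0,0]],
    [[0,-0.045,-0.055],[0,0,0]],
    [[0,-0.045,-0.1],[0,0,0]],
    [[0,-0.03,-0.14],[0,0,0]],
  ],
  fingers=100,
)

```text
time_s: 5.4
eef_pos: [0.4929, -0.0809, 0.2862]
eef_rot: [0.0, 0.999, 0.054, 0.001]
wrist_force: [0.2, -0.3, -0.7]
opening: 0.848
```

Request:
step_arm(
  plan=[
    [[0,0,0],[0,0,0]],
    [[0,0,0],[0,0,0]],
    [[0,0,0],[0,0,0]],
  ],
  fingers=100,
)

```text
time_s: 5.7
eef_pos: [0.4922, -0.0817, 0.2823]
eef_rot: [-0.0, 0.999, 0.053, -0.001]
wrist_force: [0.7, -0.2, -0.9]
opening: 1.0
```

```bash
python3 - <<'E'
from h import *
w=viewer.get_calibration("wrist");o=telemetry.get_obs();print(o["eef_pos"],o["dq"],o["q"])
for n in ["wrist","top","side"]:
    im=viewer.camera(n); cv2.imwrite(f"pics/{n}3.png",im[:,:,::-1])
    for t in ["tube","frit","holder"]:
        r=nets.boxes_of(t,n); print(n,t,[(np.round(d["extent"]).tolist(),round(d["score"],2)) for d in r[:3]])
t=.55
c={n:viewer.get_calibration(n) for n in("wrist","top","side")}
for n in c:
  print(n,"mouth",proj(c[n],hol(-.045*np.sin(t),0,.11+.045*np.cos(t))),"panL",proj(c[n],hol(.11,.0445,.032)),proj(c[n],hol(.11,-.0445,.032)))
a=cv2.imread("pics/side3.png")[180:300,230:400]; cv2.imwrite("pics/s3z.png",cv2.resize(a,None,fx=4.5,fy=4.5,interpolation=2))
a=cv2.imread("pics/top3.png")[200:300,200:320]; cv2.imwrite("pics/t3z.png",cv2.resize(a,None,fx=5,fy=5,interpolation=2))
E
```

```text
[ 0.4922 -0.0817  0.2823] [ 0.0028  0.0141  0.0142  0.0017  0.0018 -0.0006] [-0.4029 -0.0264  1.7409  0.0001  1.4289 -0.5093]
wrist tube [([292.0, 192.0, 352.0, 324.0], 0.69), ([270.0, 109.0, 373.0, 325.0], 0.22)]
wrist frit []
wrist holder [([272.0, 104.0, 376.0, 324.0], 0.97)]
top tube [([254.0, 233.0, 291.0, 262.0], 0.63), ([347.0, 213.0, 360.0, 224.0], 0.21)]
top frit [([252.0, 228.0, 299.0, 280.0], 0.7)]
top holder [([248.0, 228.0, 302.0, 277.0], 0.64)]
side tube [([316.0, 200.0, 343.0, 248.0], 0.83)]
side frit []
side holder [([288.0, 198.0, 357.0, 295.0], 0.92), ([300.0, 310.0, 316.0, 344.0], 0.61)]
wrist mouth [319.5813 306.6711] panL [267.213 103.99 ] [371.8373 103.9686]
top mouth [282.535  243.7045] panL [222.0224 278.9337] [217.4542 235.5519]
side mouth [331.3689 206.6561] panL [286.7955 239.9567] [329.3897 235.159 ]
```

View pics/wrist3.png

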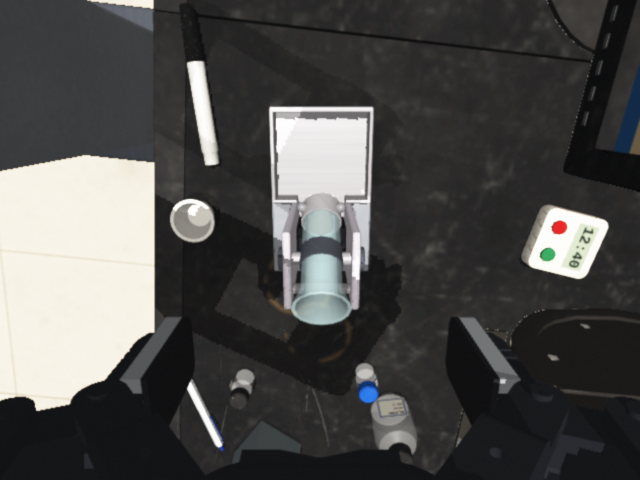

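View pics/s3z.png

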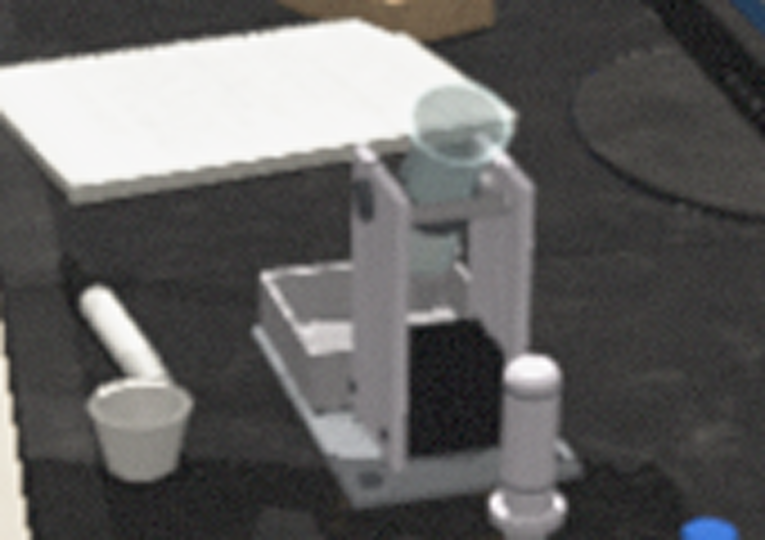

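View pics/t3z.png

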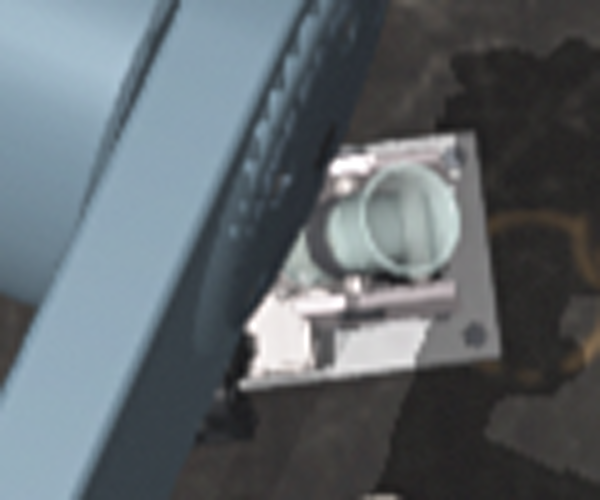

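```bash
sed -i 's/^H0=.*/H0=np.array([0.4946,-0.111,0])-.002*hx-.0018*hy/' h.py; python3 - <<'E'
from h import *
rel([.463,-.375,.255],down(6.2))
E
```

```text
shift [-0.0609, 0.2883, 0.0282] turn [-0.0, 0.0, -0.09]
```

Request:
step_arm(
  plan=[
    [[-0.01,0.047,0.003],[0,0,0]],
    [[-0.02,0.094,0.006],[0,0,0]],
    [[-0.03,0.141,0.01],[0,0,0]],
    [[-0.04,0.188,0.015],[0,0,0]],
    [[-0.05,0.235,0.02],[0,0,0]],
  ],
)

```text
time_s: 6.8
eef_pos: [0.4678, -0.3228, 0.2633]
eef_rot: [0.0, 0.999, 0.053, 0.0]
wrist_force: [0.7, -0.1, 0.3]
opening: 0.994
```

Request:
step_arm(
  plan=[
    [[-0.008,0.035,0.005],[0,0,0]],
    [[-0.011,0.053,0.008],[0,0,0]],
    [[-0.011,0.053,0.008],[0,0,0]],
    [[-0.011,0.053,0.008],[0,0,0]],
  ],
)

```text
time_s: 7.2
eef_pos: [0.463, -0.3739, 0.2551]
eef_rot: [-0.001, 0.999, 0.053, -0.0]
wrist_force: [0.7, 0.3, 0.7]
opening: 0.998
```

```bash
python3 - <<'E'
from h import *
w=viewer.get_calibration("wrist");o=telemetry.get_obs();print(o["eef_pos"],o["dq"])
im=viewer.camera("wrist"); cv2.imwrite("pics/w4.png",im[:,:,::-1])
for t in ["rod","rod_stand"]: print(t,[(np.round(d["extent"]).tolist(),round(d["score"],2)) for d in nets.boxes_of(t,"wrist")[:2]])
print(proj(w,[.463,-.391,.175]),proj(w,[.463,-.391,.06]),proj(w,[.463,-.391,.130]))
E
```

```text
[ 0.463  -0.3739  0.2551] [ 0.0255 -0.0173  0.0104 -0.0017  0.0018 -0.0016]
rod [([299.0, 220.0, 332.0, 300.0], 0.86)]
rod_stand [([269.0, 175.0, 366.0, 263.0], 0.93)]
[316.9265 286.9783] [317.7861 230.4124] [317.3448 259.4493]
```

View pics/w4.png

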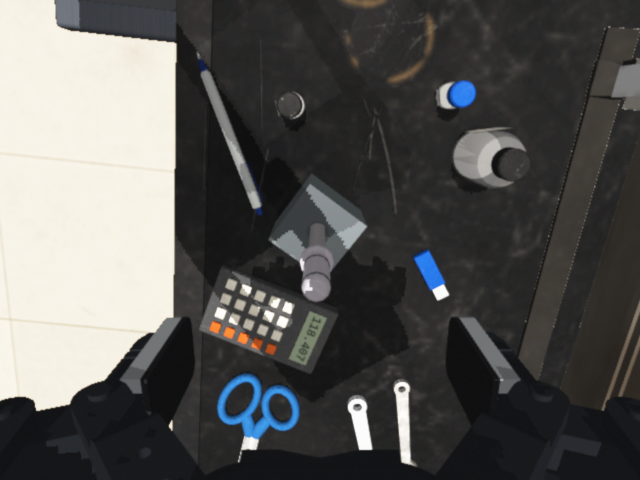

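```bash
python3 - <<'E'
from h import *
print(telemetry.get_obs()["eef_pos"]);rel([.4627,-.391,.143],down(6.2))
E
```

```text
[ 0.4635 -0.3733  0.2557]
shift [-0.0028, 0.0175, 0.1127] turn [0.01, -0.02, 0.02]
```

Request:
step_arm(
  plan=[
    [[-0.003,0.017,0.02],[0,0,0]],
    [[-0.003,0.0175,0.06],[0,0,0]],
    [[-0.003,0.0175,0.1],[0,0,0]],
    [[-0.003,0.0175,0.1127],[0,0,0]],
    [[-0.003,0.0175,0.1127],[0,0,0]],
  ],
)

```text
time_s: 7.85
eef_pos: [0.4613, -0.3904, 0.1409]
eef_rot: [-0.002, 0.999, 0.054, -0.001]
wrist_force: [-0.4, -0.6, 0.7]
opening: 0.999
```

Request:
step_arm(
  plan=[
    [[0,0,0],[0,0,0]],
    [[0,0,0],[0,0,0]],
    [[0,0,0],[0,0,0]],
    [[0,0,0],[0,0,0]],
    [[0,0,0],[0,0,0]],
  ],
  fingers=0,
)

```text
time_s: 8.35
eef_pos: [0.4621, -0.3929, 0.1435]
eef_rot: [0.001, 0.999, 0.053, 0.0]
wrist_force: [0.3, 0.5, 4.6]
opening: 0.171
```

Request:
step_arm(
  plan=[
    [[0,0,0],[0,0,0]],
    [[0,0,0],[0,0,0]],
  ],
)

```text
time_s: 8.55
eef_pos: [0.4622, -0.393, 0.1436]
eef_rot: [0.001, 0.999, 0.053, 0.001]
wrist_force: [0.0, 0.9, 5.9]
opening: 0.169
```

```bash
python3 - <<'E'
from h import *
o=telemetry.get_obs();print(o["eef_pos"],o["wrist_force"],o["torque"])
im=viewer.camera("wrist"); cv2.imwrite("pics/w5.png",im[:,:,::-1])
im=viewer.camera("side"); a=im[180:405,230:450,::-1]; cv2.imwrite("pics/s5z.png",cv2.resize(a,None,fx=2.6,fy=2.6,interpolation=2))
E
```

```text
[ 0.4622 -0.393   0.1436] [0.0499 0.8862 5.8968] [ 0.0807 -0.0634 -0.0474]
```

View pics/w5.png

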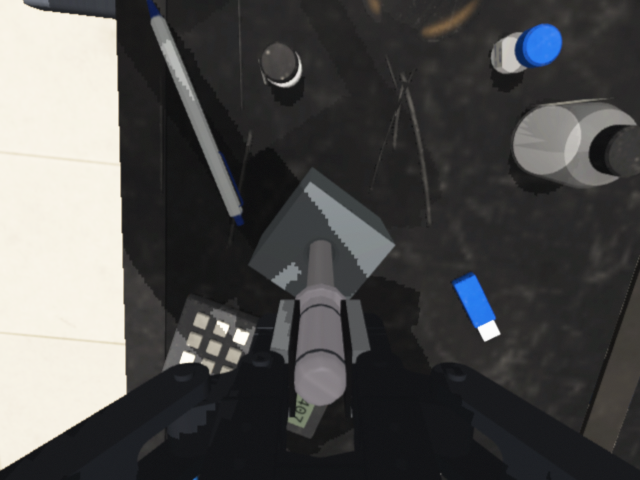

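View pics/s5z.png

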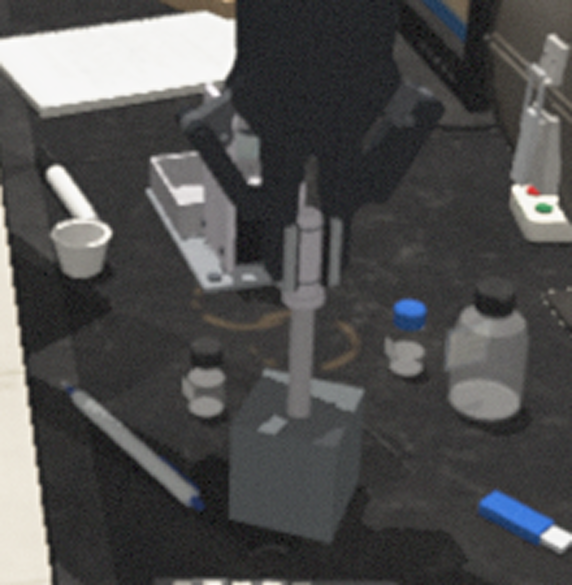

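```bash
cat >> h.py <<'E'
A=hol(0,0,.11); TL=.1336
def u(t): return -np.sin(t)*hx+np.array([0,0,np.cos(t)])
def ins(s,t=.55):
    "rod tip at distance s along tube from the tilt axis (mouth .045, foot -.055)"
    return A+u(t)*(s+TL)
E
python3 - <<'E'
from h import *
o=telemetry.get_obs();
print(ins(.085),down(6.2,31.5)[:,2],-u(.55)); rel(ins(.085),down(6.2,31.5))
E
```

```text
[ 0.5089 -0.2264  0.2964] [-0.0564  0.5194 -0.8526] [-0.0564  0.5196 -0.8525]
shift [0.0643, -0.1605, -0.153] turn [31.58, -0.08, -0.07]
```

Request:
step_arm(
  plan=[
    [[0,0,-0.02],[0,0,0]],
    [[0,0,-0.05],[0,0,0]],
    [[0,0,-0.09],[0,0,0]],
    [[0,0,-0.13],[0,0,0]],
    [[0,0,-0.155],[0,0,0]],
  ],
)

```text
time_s: 9.15
eef_pos: [0.4621, -0.393, 0.3007]
eef_rot: [0.001, 0.999, 0.053, 0.001]
wrist_force: [-0.0, -0.5, -0.8]
opening: 0.169
```

```bash
python3 - <<'E'
from h import *
print(telemetry.get_obs()["eef_pos"]); rel(ins(.085),down(6.2,31.5))
E
```

```text
[ 0.4621 -0.393   0.3007]
shift [0.0643, -0.1607, 0.004] turn [31.65, -0.11, -0.07]
```

Request:
step_arm(
  plan=[
    [[0.013,-0.032,0],[6.3,0,0]],
    [[0.026,-0.064,0],[12.6,0,0]],
    [[0.039,-0.096,0.001],[19,0,0]],
    [[0.052,-0.129,0.002],[25.3,0,0]],
    [[0.0643,-0.16,0.004],[31.6,0,0]],
  ],
)

```text
time_s: 9.65
eef_pos: [0.509, -0.2254, 0.2937]
eef_rot: [-0.274, 0.96, 0.051, -0.015]
wrist_force: [0.7, 0.6, -1.6]
opening: 0.17
```

Request:
step_arm(
  plan=[
    [[0,0,0],[0,0,0]],
    [[0,0,0],[0,0,0]],
    [[0,0,0],[0,0,0]],
  ],
)

```text
time_s: 9.95
eef_pos: [0.5085, -0.2273, 0.2937]
eef_rot: [-0.271, 0.961, 0.051, -0.014]
wrist_force: [-0.4, 0.2, -0.4]
opening: 0.174
```

```bash
cat > look.py <<'E'
from h import *
import sys
k=sys.argv[1]
c={n:viewer.get_calibration(n) for n in("wrist","top","side")}
o=telemetry.get_obs();Rm=rot(o["eef_rot"]);tip=o["eef_pos"]+Rm[:,2]*TL
m=hol(0,0,.11)+u(.55)*.045
print(o["time_s"],o["eef_pos"],"q",o["q"],"tip",tip,"F",o["wrist_force"])
d=tip-A; print("tip s",d@u(.55),"hy",d@hy,"perp",d@np.cross(hy,u(.55)))
rel(ins(.085),down(6.2,31.5))
for n,(x,y,W,H,f) in dict(wrist=(200,140,240,200,3.2),top=(220,200,120,90,6),side=(270,170,120,100,6)).items():
    im=viewer.camera(n)
    a=im[y:y+H,x:x+W,::-1]; a=cv2.resize(a,None,fx=f,fy=f,interpolation=2)
    for p,col in ((tip,(0,0,255)),(m,(0,255,0)),(A-u(.55)*.055,(255,0,0))):
        q=(proj(c[n],p)-[x,y])*f; cv2.circle(a,tuple(int(v) for v in q),4,col,1)
    cv2.imwrite(f"pics/{n}_{k}.png",a)
E
python3 look.py 6
```

```text
9.95 [ 0.5085 -0.2273  0.2937] q [-0.8179  0.3468  1.3846  0.3335  1.8495 -0.9038] tip [ 0.5011 -0.1579  0.1798] F [-0.365   0.2435 -0.4195]
tip s 0.083212562848179 hy 0.0003833651823119442 perp -0.002199407570452721
shift [0.0005, -0.0021, -0.0018] turn [0.02, -0.06, -0.09]
```

View pics/wrist_6.png

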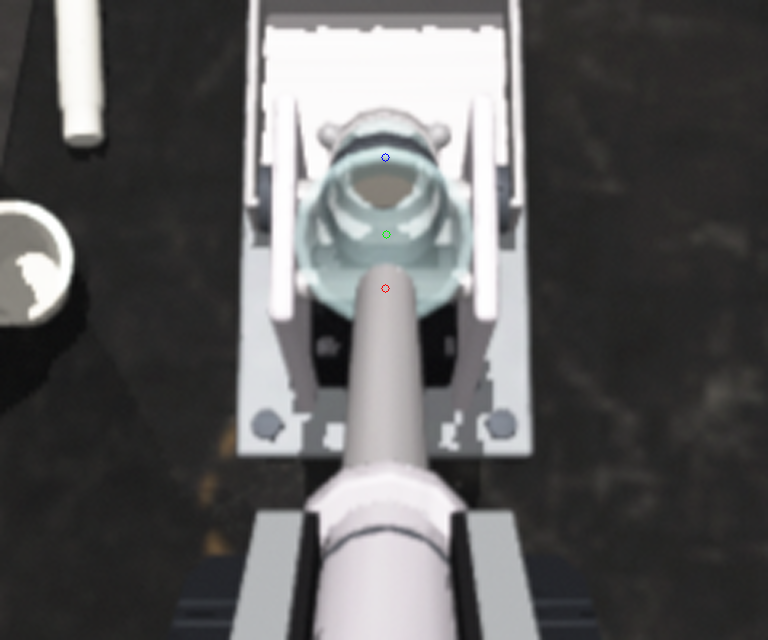

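View pics/side_6.png

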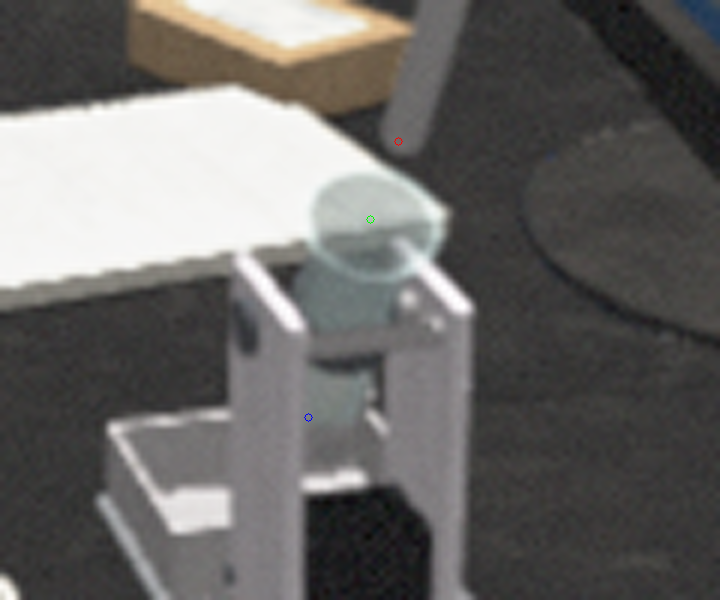

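View pics/top_6.png

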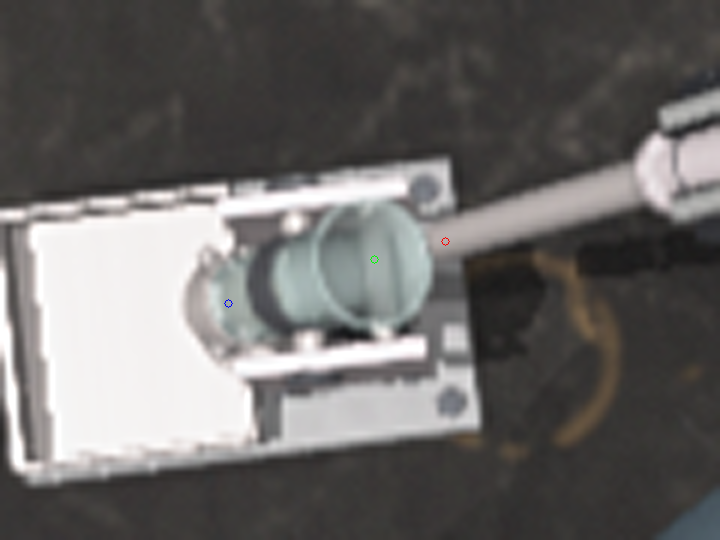

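Request:
step_arm(
  plan=[
    [[0,-0.002,0.015],[0,0,0]],
    [[0,-0.002,0.033],[0,0,0]],
    [[0,-0.002,0.048],[0,0,0]],
    [[0,-0.002,0.06],[0,0,0]],
    [[0,-0.002,0.06],[0,0,0]],
  ],
)

```text
time_s: 10.6
eef_pos: [0.5044, -0.1924, 0.2422]
eef_rot: [-0.273, 0.961, 0.051, -0.016]
wrist_force: [-0.0, 0.2, -0.9]
opening: 0.167
```

```bash
python3 look.py 7
```

```text
10.6 [ 0.5044 -0.1924  0.2422] q [-0.7844  0.3428  1.4975  0.3404  1.7402 -0.9087] tip [ 0.4967 -0.1226  0.1286] F [-0.029   0.1583 -0.8774]
tip s 0.020940875991671732 hy 0.0009491648853208773 perp 0.0013423926973448112
shift [0.0008, 0.0006, -0.0641] turn [-0.21, 0.06, -0.1]
```

View pics/wrist_7.png

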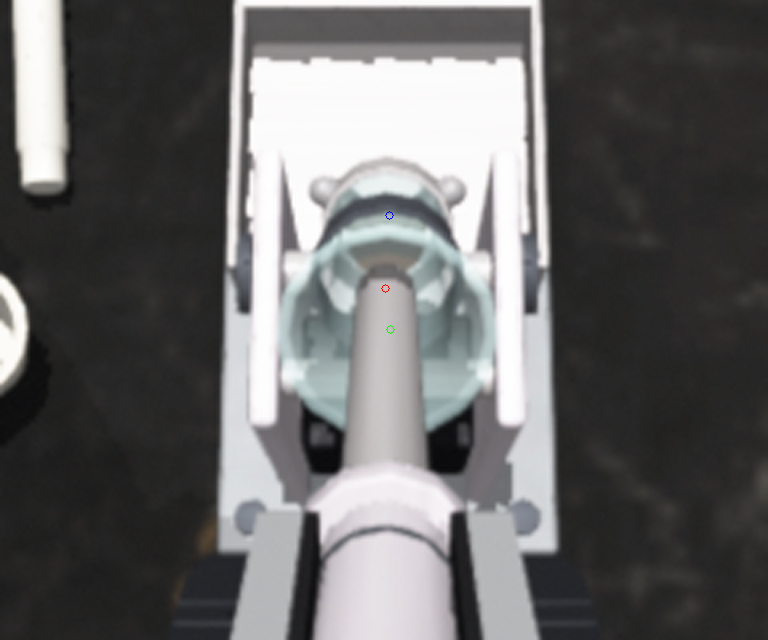

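View pics/side_7.png

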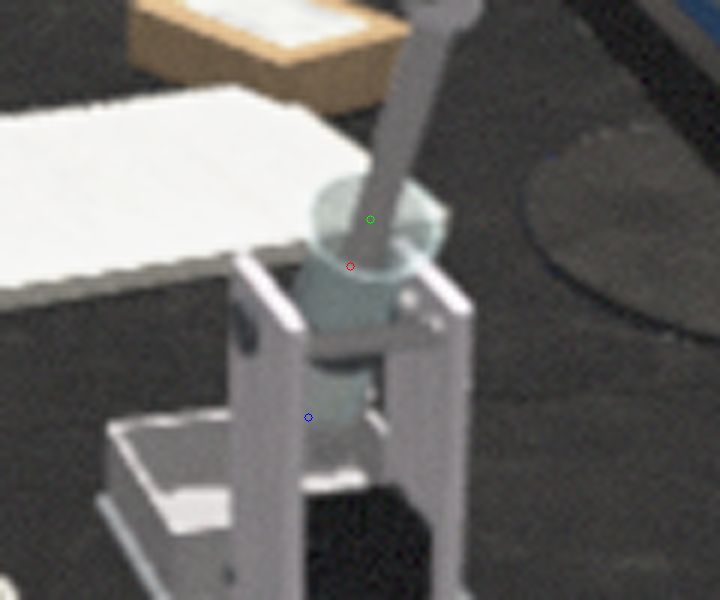

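Request:
step_arm(
  plan=[
    [[0,0,0.012],[0,0,0]],
    [[0,0,0.024],[0,0,0]],
    [[0,0,0.036],[0,0,0]],
    [[0,0,0.046],[0,0,0]],
  ],
)

```text
time_s: 11.15
eef_pos: [0.5021, -0.1686, 0.203]
eef_rot: [-0.272, 0.961, 0.051, -0.015]
wrist_force: [0.1, 0.1, -1.5]
opening: 0.169
```

Request:
step_arm(
  plan=[
    [[0,0,0.004],[0,0,0]],
    [[0,0,0.008],[0,0,0]],
    [[0,0,0.012],[0,0,0]],
  ],
)

```text
time_s: 11.45
eef_pos: [0.5025, -0.1642, 0.1949]
eef_rot: [-0.271, 0.961, 0.051, -0.014]
wrist_force: [0.3, -5.7, 10.5]
opening: 0.167
```

```bash
python3 look.py 8
```

```text
11.45 [ 0.5025 -0.1642  0.1949] q [-0.7535  0.3542  1.5834  0.3495  1.6337 -0.915 ] tip [ 0.4952 -0.0947  0.081 ] F [ 0.2988 -5.7297 10.5165]
tip s -0.034178289770613254 hy -0.0005683253836775664 perp 0.0002668543816319029
shift [-0.0, 0.0004, -0.1192] turn [0.01, -0.12, -0.05]
```

Request:
step_arm(
  plan=[
    [[0,0,0.003],[0,0,0]],
    [[0,0,0.006],[0,0,0]],
    [[0,0,0.008],[0,0,0]],
    [[0,0,0.01],[0,0,0]],
  ],
)

```text
time_s: 12.0
eef_pos: [0.5011, -0.1578, 0.1851]
eef_rot: [-0.272, 0.961, 0.051, -0.015]
wrist_force: [-0.5, 0.5, -1.5]
opening: 0.167
```

Request:
step_arm(
  plan=[
    [[0,0,0.003],[0,0,0]],
    [[0,0,0.006],[0,0,0]],
    [[0,0,0.006],[0,0,0]],
  ],
)

```text
time_s: 12.3
eef_pos: [0.5006, -0.1544, 0.1798]
eef_rot: [-0.272, 0.961, 0.051, -0.015]
wrist_force: [-0.2, 0.1, -0.9]
opening: 0.173
```

```bash
python3 look.py 9; python3 - <<'E'
from h import *
for n in("wrist","top","side"): print(n,[(np.round(d["extent"]).tolist(),round(d["score"],2)) for d in nets.boxes_of("frit",n)[:2]])
E
```

```text
12.3 [ 0.5006 -0.1544  0.1798] q [-0.7436  0.3617  1.6084  0.353   1.604  -0.9167] tip [ 0.493  -0.0847  0.0661] F [-0.1527  0.1129 -0.9088]
tip s -0.05219643599528497 hy 0.0005256335252234903 perp 0.0011982406978238377
shift [0.0005, 0.0005, -0.1372] turn [-0.16, 0.01, -0.09]
wrist []
top []
side []
```

View pics/wrist_9.png

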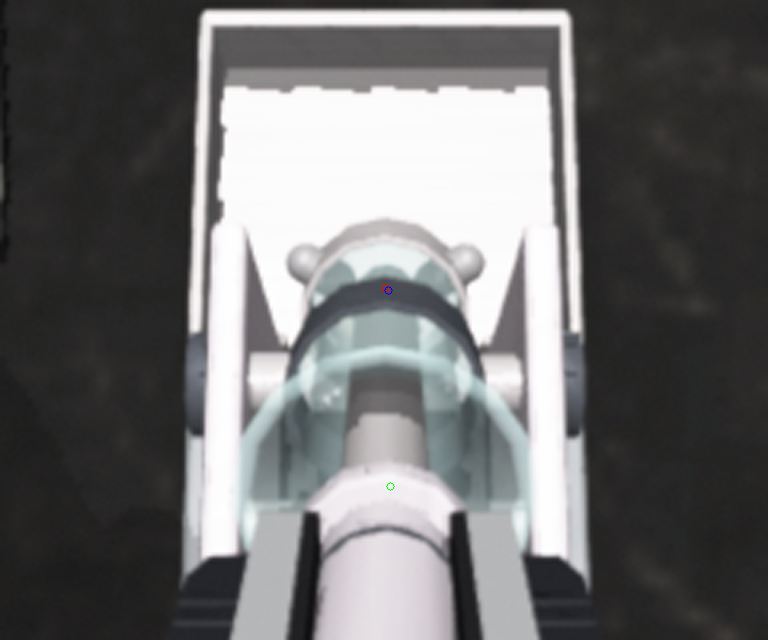

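View pics/top_9.png

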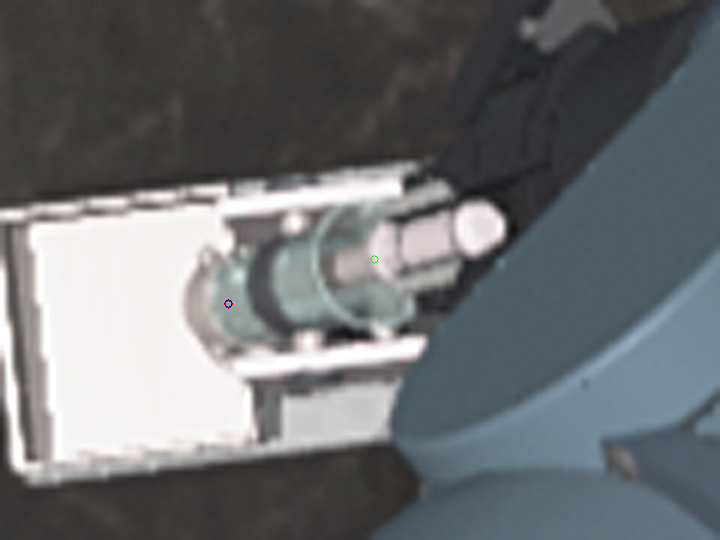

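Request:
step_arm(
  plan=[
    [[0,0,0.003],[0,0,0]],
    [[0,0,0.006],[0,0,0]],
    [[0,0,0.006],[0,0,0]],
  ],
)

```text
time_s: 12.9
eef_pos: [0.5004, -0.1514, 0.1749]
eef_rot: [-0.272, 0.961, 0.051, -0.015]
wrist_force: [0.8, 0.6, -0.8]
opening: 0.166
```

```bash
python3 look.py 10
```

```text
12.9 [ 0.5004 -0.1514  0.1749] q [-0.7402  0.364   1.6163  0.3545  1.5927 -0.9175] tip [ 0.4929 -0.0818  0.0612] F [ 0.7969  0.5533 -0.8475]
tip s -0.05794618787857611 hy 0.0003550047315754678 perp 0.0011366742767153057
shift [0.0004, 0.0005, -0.1429] turn [-0.14, -0.02, -0.08]
```

View pics/side_10.png

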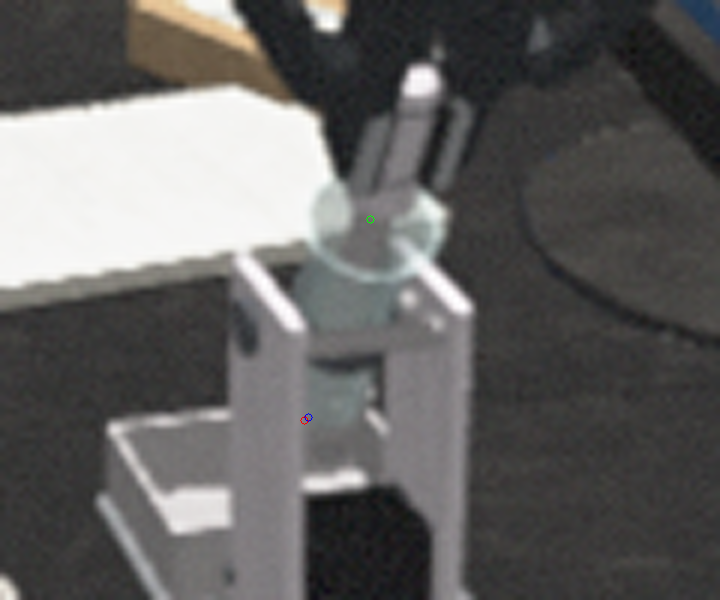

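Request:
step_arm(
  plan=[
    [[0,0,-0.02],[0,0,0]],
    [[0,0,-0.05],[0,0,0]],
    [[0,0,-0.08],[0,0,0]],
    [[0,0,-0.115],[0,0,0]],
    [[0,0,-0.155],[0,0,0]],
  ],
)

```text
time_s: 13.55
eef_pos: [0.5091, -0.2328, 0.3081]
eef_rot: [-0.272, 0.961, 0.051, -0.015]
wrist_force: [1.0, 0.1, -1.6]
opening: 0.172
```

Request:
step_arm(
  plan=[
    [[0,0,0],[0,0,0]],
    [[0,0,0],[0,0,0]],
  ],
)

```text
time_s: 13.75
eef_pos: [0.5095, -0.2333, 0.3079]
eef_rot: [-0.271, 0.961, 0.051, -0.014]
wrist_force: [-0.8, 0.7, -2.0]
opening: 0.17
```

```bash
python3 look.py 11;python3 - <<'E'
from h import *
for n in("wrist","top","side"): print(n,[(np.round(d["extent"]).tolist(),round(d["score"],2)) for d in nets.boxes_of("frit",n)[:2]])
E
```

```text
13.75 [ 0.5095 -0.2333  0.3079] q [-0.8236  0.3463  1.3568  0.3351  1.8777 -0.8996] tip [ 0.5023 -0.1638  0.194 ] F [-0.8438  0.6514 -1.982 ]
tip s 0.09847029252010513 hy -0.00011892448409439985 perp 0.00012448085467397604
shift [0.0001, 0.0001, 0.0135] turn [-0.01, -0.13, -0.08]
wrist [([310.0, 190.0, 327.0, 199.0], 0.39)]
top []
side [([379.0, 296.0, 393.0, 326.0], 0.34)]
```

View pics/wrist_11.png

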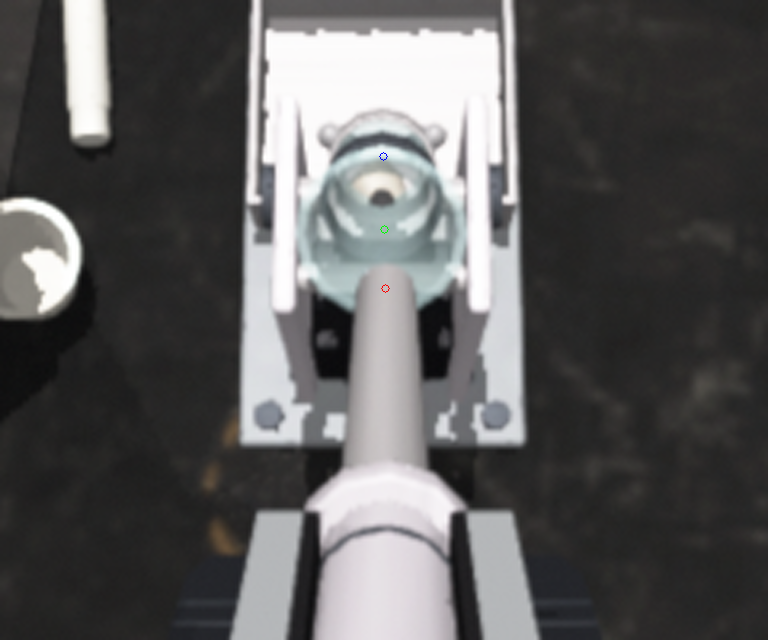

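View pics/top_11.png

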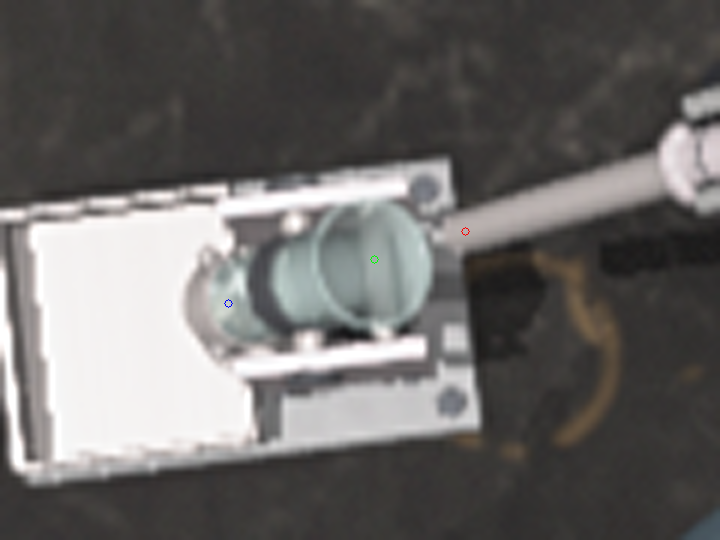

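Request:
step_arm(
  plan=[
    [[0,0.03,0],[0,0,0]],
    [[0,0.073,0],[0,0,0]],
    [[0,0.073,0],[0,0,0]],
    [[0,0.073,0],[0,0,0]],
  ],
)

```text
time_s: 14.45
eef_pos: [0.5155, -0.2943, 0.2675]
eef_rot: [-0.273, 0.96, 0.051, -0.015]
wrist_force: [0.5, -0.1, 0.5]
opening: 0.172
```

```bash
python3 - <<'E'
from h import *
w=viewer.get_calibration("wrist")
im=viewer.camera("wrist")[:,:,::-1]; 
print([(np.round(d["extent"]).tolist(),round(d["score"],2)) for d in nets.boxes_of("frit","wrist")[:2]])
q=proj(w,A);print(q,proj(w,A-u(.55)*.055),proj(w,hol(.05,0,.008)))
x,y=int(q[0])-70,max(0,int(q[1])-60)
cv2.imwrite("pics/w12.png",cv2.resize(im[y:y+120,x:x+140],None,fx=5,fy=5,interpolation=2))
E
```

```text
[]
[321.3808 112.6227] [321.2053 112.663 ] [321.0711 123.1512]
```

View pics/w12.png

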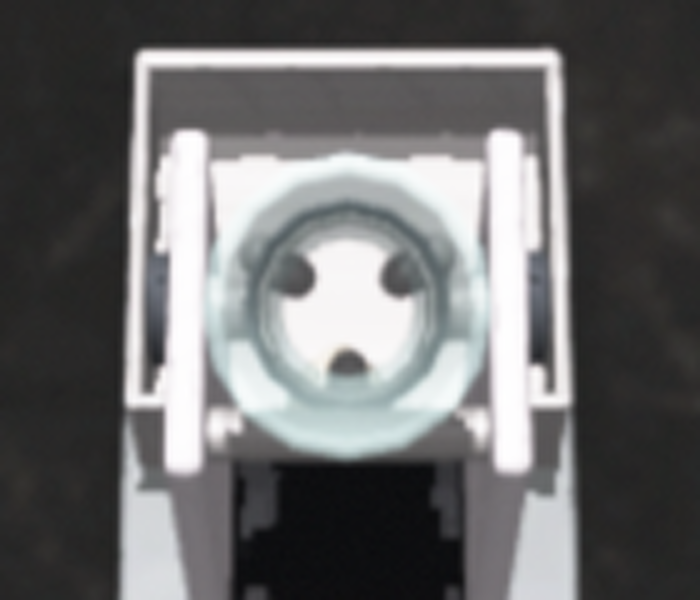

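```bash
python3 - <<'E'
from h import *
print(telemetry.get_obs()["eef_pos"]);rel([.4622,-.393,.235],rot(np.array([.001,.999,.053,.001])/np.linalg.norm([.001,.999,.053,.001])))
E
```

```text
[ 0.5161 -0.2938  0.2696]
shift [-0.0642, 0.0972, -0.0193] turn [-31.74, 0.11, 0.04]
```

Request:
step_arm(
  plan=[
    [[-0.013,0.019,-0.004],[-6.4,0,0]],
    [[-0.026,0.039,-0.008],[-12.8,0,0]],
    [[-0.039,0.058,-0.012],[-19.1,0,0]],
    [[-0.052,0.078,-0.016],[-25.4,0.1,0]],
    [[-0.0642,0.0972,-0.0193],[-31.74,0.1,0]],
  ],
)

```text
time_s: 15.05
eef_pos: [0.4623, -0.394, 0.2369]
eef_rot: [0.005, 0.999, 0.054, 0.002]
wrist_force: [0.6, -0.3, -0.9]
opening: 0.173
```

Request:
step_arm(
  plan=[
    [[0,0,0],[0,0,0]],
    [[0,0,0],[0,0,0]],
    [[0,0,0],[0,0,0]],
    [[0,0,0],[0,0,0]],
    [[0,0,0],[0,0,0]],
  ],
)

```text
time_s: 15.55
eef_pos: [0.4624, -0.3937, 0.2346]
eef_rot: [0.001, 0.999, 0.053, 0.001]
wrist_force: [0.3, -0.8, -1.2]
opening: 0.17
```

```bash
cat > look2.py <<'E'
from h import *
import sys
k=sys.argv[1]
c={n:viewer.get_calibration(n) for n in("wrist","top","side")}
o=telemetry.get_obs();Rm=rot(o["eef_rot"]);tip=o["eef_pos"]+Rm[:,2]*TL
print(o["time_s"],o["eef_pos"],o["eef_rot"],"tip",tip,"F",o["wrist_force"],o["torque"])
rel([.4622,-.393,.1436],rot(np.array([.001,.999,.053,.001])/np.linalg.norm([.001,.999,.053,.001])))
for n,(x,y,W,H,f) in dict(wrist=(220,150,200,200,3),top=(360,220,100,80,6),side=(280,230,120,170,3.5)).items():
    im=viewer.camera(n)
    a=im[y:y+H,x:x+W,::-1]; a=cv2.resize(a,None,fx=f,fy=f,interpolation=2)
    for p,col in ((tip,(0,0,255)),([.4625,-.3915,.06],(0,255,0))):
        q=(proj(c[n],p)-[x,y])*f; cv2.circle(a,tuple(int(v) for v in q),4,col,1)
    cv2.imwrite(f"pics/{n}_{k}.png",a)
E
python3 look2.py 13
```

```text
15.55 [ 0.4624 -0.3937  0.2346] [0.0007 0.9986 0.0531 0.0009] tip [ 0.4626 -0.3939  0.101 ] F [ 0.2604 -0.8242 -1.1835] [-0.0361 -0.0289 -0.0357]
shift [-0.0002, -0.0008, 0.091] turn [-0.03, 0.01, 0.01]
```

View pics/wrist_13.png

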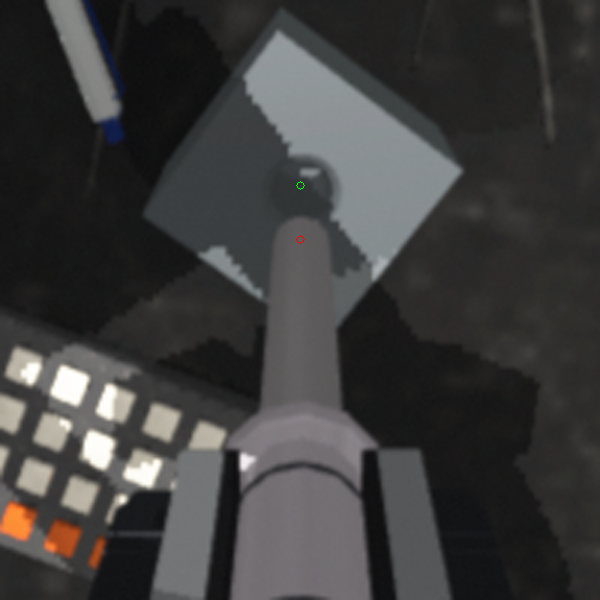

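View pics/side_13.png

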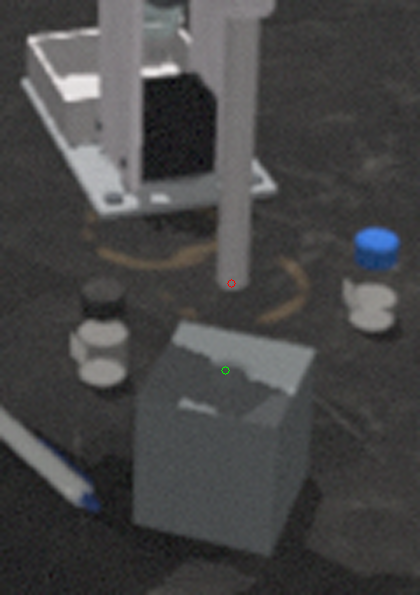

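```bash
python3 - <<'E'
from h import *
w=viewer.get_calibration("wrist")
f=lambda a,b:(220+a/3,150+b/3)
print("hole",onz(w,f(305,188),.06),"tip",onz(w,f(302,238),.101))
im=cv2.imread("pics/wrist_13.png")[120:280,200:400];cv2.imwrite("pics/w13z.png",cv2.resize(im,None,fx=3.5,fy=3.5))
E
```

```text
hole [ 0.4633 -0.392   0.06  ] tip [ 0.4626 -0.3935  0.101 ]
```

View pics/w13z.png

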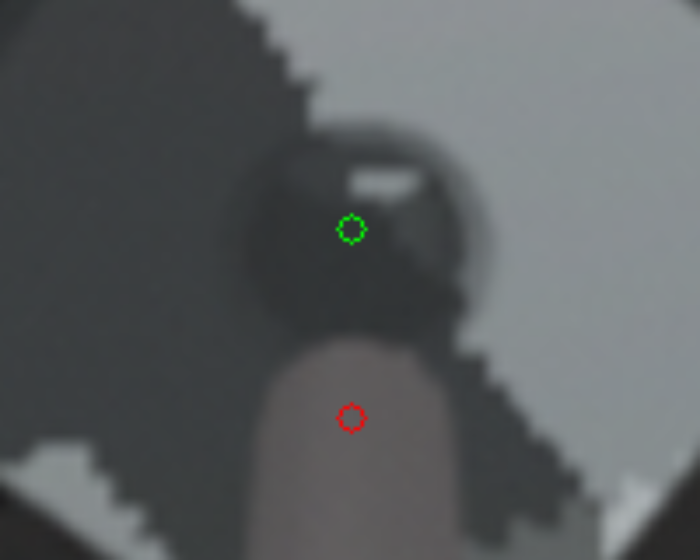

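Request:
step_arm(
  plan=[
    [[0.0002,-0.0008,0.01],[0,0,0]],
    [[0.0002,-0.0008,0.025],[0,0,0]],
    [[0.0002,-0.0008,0.035],[0,0,0]],
    [[0.0002,-0.0008,0.045],[0,0,0]],
    [[0.0002,-0.0008,0.055],[0,0,0]],
  ],
)

```text
time_s: 16.2
eef_pos: [0.462, -0.3928, 0.1783]
eef_rot: [0.001, 0.999, 0.053, 0.001]
wrist_force: [-0.2, -0.6, -0.9]
opening: 0.17
```

```bash
python3 look2.py 14
```

```text
16.2 [ 0.462  -0.3928  0.1783] [0.0008 0.9986 0.053  0.0006] tip [ 0.4621 -0.393   0.0447] F [-0.171  -0.616  -0.9383] [-0.0353 -0.0161  0.0074]
shift [0.0002, 0.0002, 0.0347] turn [-0.03, 0.04, 0.01]
```

View pics/wrist_14.png

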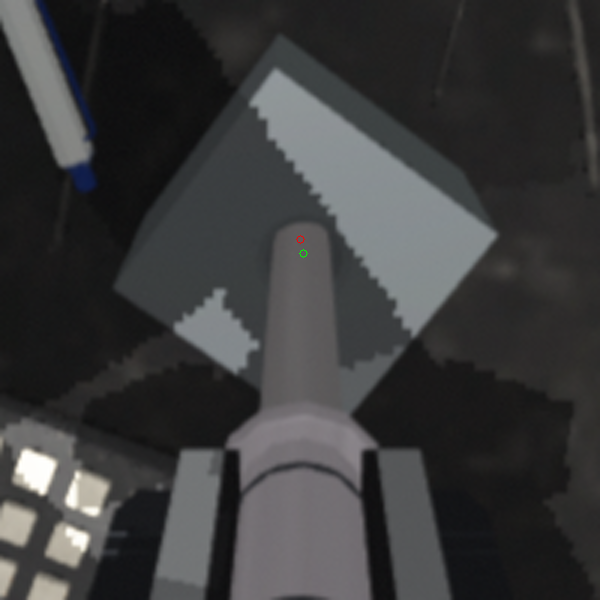

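View pics/side_14.png

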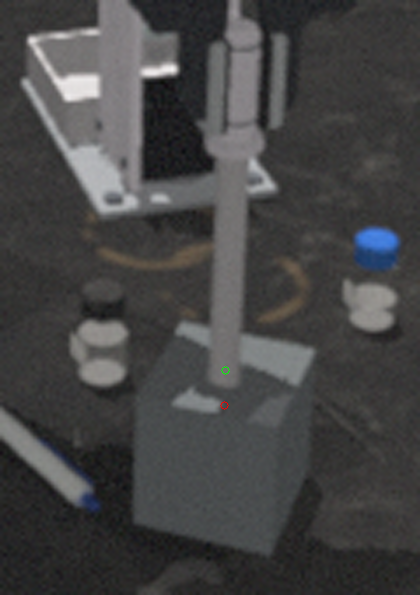

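In the hole, with no contact force. Lower to the bottom.

Request:
step_arm(
  plan=[
    [[0,0,0.01],[0,0,0]],
    [[0,0,0.02],[0,0,0]],
    [[0,0,0.028],[0,0,0]],
    [[0,0,0.032],[0,0,0]],
  ],
)

```text
time_s: 16.75
eef_pos: [0.4618, -0.3926, 0.1462]
eef_rot: [0.0, 0.999, 0.053, 0.0]
wrist_force: [-0.7, 0.3, -1.0]
opening: 0.172
```

Request:
step_arm(
  plan=[
    [[0,0,0.001],[0,0,0]],
    [[0,0,0.002],[0,0,0]],
    [[0,0,0.002],[0,0,0]],
  ],
)

```text
time_s: 17.05
eef_pos: [0.4624, -0.3932, 0.1459]
eef_rot: [0.001, 0.999, 0.053, 0.001]
wrist_force: [0.5, 0.5, -0.7]
opening: 0.17
```

Request:
step_arm(
  plan=[
    [[0,0,0.001],[0,0,0]],
    [[0,0,0.002],[0,0,0]],
    [[0,0,0.002],[0,0,0]],
  ],
)

```text
time_s: 17.35
eef_pos: [0.4623, -0.3931, 0.1437]
eef_rot: [0.001, 0.999, 0.053, 0.001]
wrist_force: [0.8, 0.4, -1.3]
opening: 0.167
```

Request:
step_arm(
  plan=[
    [[0,0,0.001],[0,0,0]],
    [[0,0,0.001],[0,0,0]],
  ],
)

```text
time_s: 17.55
eef_pos: [0.4626, -0.3935, 0.1436]
eef_rot: [0.002, 0.999, 0.053, 0.001]
wrist_force: [-0.5, 0.8, 4.7]
opening: 0.17
```

Request:
step_arm(
  plan=[
    [[0,0,0],[0,0,0]],
    [[0,0,0],[0,0,0]],
    [[0,0,0],[0,0,0]],
    [[0,0,0],[0,0,0]],
    [[0,0,0],[0,0,0]],
  ],
  fingers=60,
)

```text
time_s: 18.05
eef_pos: [0.4622, -0.393, 0.1425]
eef_rot: [0.001, 0.999, 0.053, 0.001]
wrist_force: [-0.4, -0.2, -0.9]
opening: 0.6
```

```bash
python3 look2.py 15
```

```text
18.05 [ 0.4622 -0.393   0.1425] [0.0011 0.9986 0.053  0.0008] tip [ 0.4625 -0.3933  0.0089] F [-0.3917 -0.2361 -0.9017] [ 0.0055 -0.054   0.0095]
shift [-0.0, -0.0, -0.0011] turn [0.01, 0.02, 0.01]
```

View pics/side_15.png

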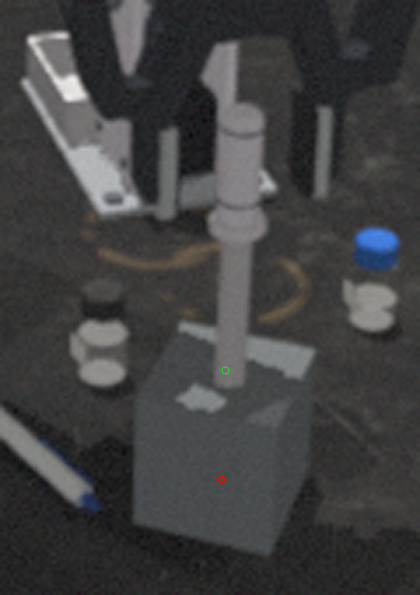

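View pics/wrist_15.png

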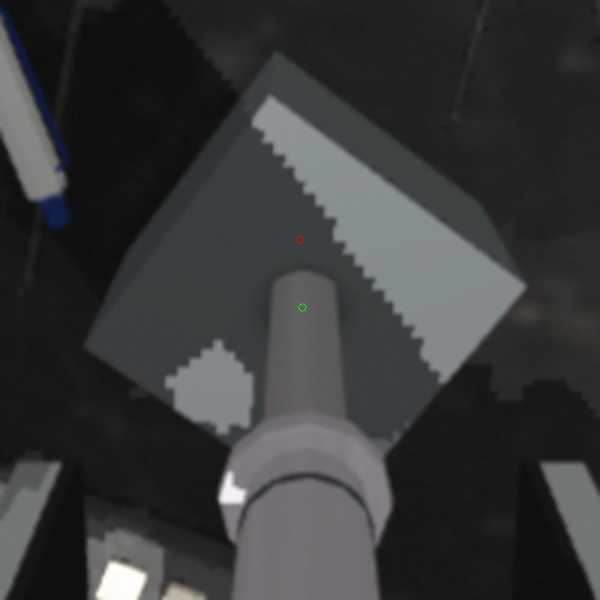

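Request:
step_arm(
  plan=[
    [[0,0,-0.02],[0,0,0]],
    [[0,0,-0.06],[0,0,0]],
    [[0,0,-0.1],[0,0,0]],
    [[0,0,-0.15],[0,0,0]],
    [[0,0,-0.15],[0,0,0]],
  ],
)

```text
time_s: 18.7
eef_pos: [0.4644, -0.3955, 0.3017]
eef_rot: [0.007, 0.999, 0.053, 0.005]
wrist_force: [-0.2, -1.7, 1.0]
opening: 0.597
```

```bash
python3 - <<'E'
from h import *
print(telemetry.get_obs()["eef_pos"]);rel(hol(.10,.03,.29),down(6.2))
for n in ["side","top"]:
    im=viewer.camera(n); cv2.imwrite(f"pics/{n}16.png",im[:,:,::-1])
E
```

```text
[ 0.4644 -0.3955  0.3017]
shift [0.0318, -0.3778, 0.0065] turn [0.83, -0.53, -0.11]
```

View pics/side16.png

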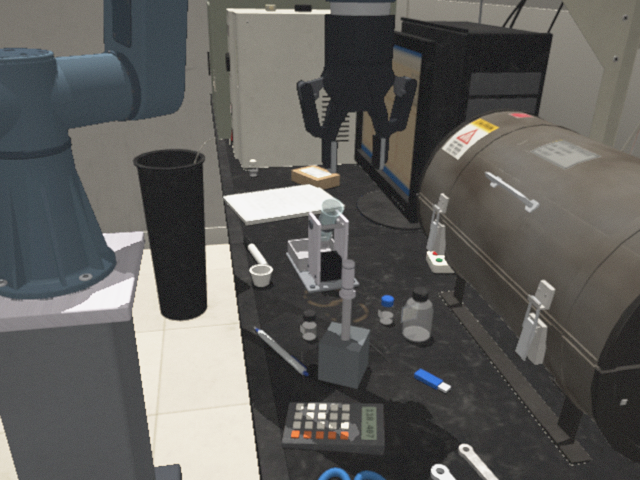

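Request:
step_arm(
  plan=[
    [[0.004,-0.045,0],[0,0,0]],
    [[0.008,-0.09,0],[0,0,0]],
    [[0.012,-0.138,0],[0,0,0]],
    [[0.015,-0.186,0],[0,0,0]],
    [[0.018,-0.234,0],[0,0,0]],
  ],
  fingers=100,
)

```text
time_s: 19.3
eef_pos: [0.4539, -0.1559, 0.2901]
eef_rot: [0.0, 0.999, 0.053, -0.0]
wrist_force: [0.9, 0.7, 0.9]
opening: 1.004
```

Request:
step_arm(
  plan=[
    [[0.003,-0.045,0],[0,0,0]],
    [[0.006,-0.09,0],[0,0,0]],
    [[0.01,-0.14,0],[0,0,0]],
    [[0.01,-0.14,0],[0,0,0]],
    [[0.01,-0.14,0],[0,0,0]],
  ],
  fingers=100,
)

```text
time_s: 19.8
eef_pos: [0.4495, -0.0167, 0.2905]
eef_rot: [0.001, 0.999, 0.055, -0.0]
wrist_force: [0.4, -0.7, 0.7]
opening: 1.001
```

```bash
python3 - <<'E'
from h import *
w=viewer.get_calibration("wrist");print(telemetry.get_obs()["eef_pos"])
im=viewer.camera("wrist")[:,:,::-1]; cv2.imwrite("pics/w17.png",im)
print([(np.round(d["extent"]).tolist(),round(d["score"],2)) for d in nets.boxes_of("frit","wrist")[:2]])
q=proj(w,hol(.03,0,.02)).astype(int);print(q)
a=im[q[1]-80:q[1]+80,q[0]-100:q[0]+100]
g=np.clip((a.astype(float)/255)**3*255,0,255).astype(np.uint8)
cv2.imwrite("pics/w17z.png",cv2.resize(g,None,fx=3.5,fy=3.5,interpolation=2))
E
```

```text
[ 0.4495 -0.0167  0.2905]
[([344.0, 244.0, 364.0, 265.0], 0.56)]
[356 261]
```

View pics/w17z.png

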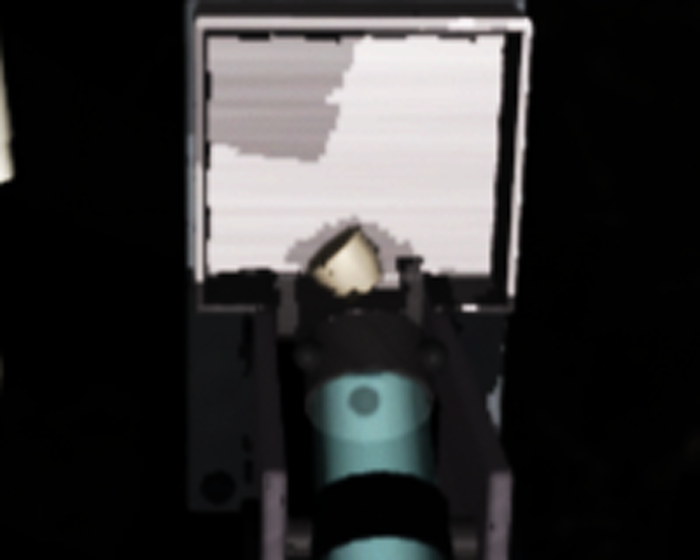

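View pics/w17.png

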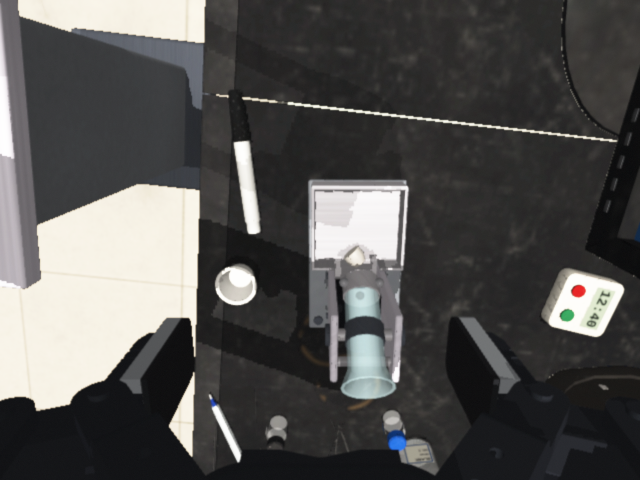

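```bash
python3 - <<'E'
from bench import ticket,telemetry
print(telemetry.get_obs()["time_s"],ticket.hand_in())
E
```

```text
the job is handed in; nothing more can be done
19.9 None
```

I finished the job and handed it in at 19.9 s of the 64 s allowed.

- **Tube:** I tipped it with the shut fingers until it stopped moving and the side force climbed to about 32 N. That was the largest force in any reading. After the frit was out, pictures still showed the tube tipped with its mouth to the right.
- **Frit:** I pushed the rod down the tilted tube. Contact gave about 12 N, which then fell to zero as the frit passed the pins. I went on to about 3 mm past the foot. A look down the bore showed only the three pins. A last wrist picture showed the frit lying in the pan, near the tube's foot.
- **Rod:** I lowered it back into the hole of its stand until it touched bottom, at about 5 N. I then released it, and the side picture showed it upright.
- **Other things:** The vials, crucible and bottle looked unmoved in the last pictures. The open gripper was clear of everything at hand-in.

**Checks that disagreed:** Positions from the side camera were about 2 mm off those from the other cameras, so I used the wrist and top views for alignment. The detector did not find the frit while it was hidden under the tube. It found it in the last picture with a score of 0.56, which matched what I saw.

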